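# Seat the flat-backed thinner bottle in its keyed pocket

### The job

Take the tall flat-backed bottle and put it in the D-shaped pocket of the plywood bottle holder: turn it so that its flat side matches the flat side of the pocket, lower it until it stands upright on the pocket's floor, and let go; set it down, do not drop it. Leave the short flat-backed bottle and the round bottle standing where they are.

Things in the scene. Friction and masses are not known exactly. Their poses are not given: they have to be found in the camera images.
- bottle: Tall flat-backed bottle, loose, upright; off-white, brown lower half, grey cap; 113 mm tall, 0.12 kg. D-shaped body 36 mm along its x, 52 along y; flat face (48 wide) on +x, round back (radius 26) on -x, each 18 mm from the origin. Straight to 75 mm up, shoulder to 85, then a round cap 28 mm wide on the origin's axis (grip at any yaw). Origin: centre of underside; x out of the flat, z up.
- holder: Fixed plywood block 36 mm high. Origin: bench level under the D pocket's centre; z up. Pocket floor 8 mm up; outline the bottle's D plus 4 mm all round, 44 along x, 60 along y, flat wall on +x; lead-in 4 mm more in the top 6 mm. Bottle fits only with its x along holder x (about 10 degrees). Block: 42 mm each way in x, 50 to +y, 120 to -y, where 2 small fixed paint pots rise to 63 mm.
- short_bottle: Bystander: a short flat-backed bottle of the same outline and material, only 60 mm tall, loose on the bench. Leave it. Origin: centre of the underside; x points out of its flat face.
- round_bottle: Bystander: a round bottle, 48 mm in diameter, 113 mm tall, with the same cap and material, loose on the bench. Leave it. Origin: centre of the underside, z up.

How it is judged:
By the outcome, as a careful person would: the job done as asked, in the order asked, and still so for the second after the job is handed in, with the robot touching nothing.
It also fails if it takes over 48 s, if anything falls off the work surface, if the arm or the gripper's body presses on something with over 40 N, if the wrist force passes 120 N, or if a joint passes its speed limit or range.

### The arm

A 6-joint arm with a two-finger parallel gripper is mounted at the origin on the work surface. World frame = base frame: x ahead of the robot, y to its left, z up, the work surface at z = 0. Lengths are in mm, angles in rad, forces in N, time in s.
With the tool pointing down it reaches from about 400 to 925 mm from the base axis. Payload 12.5 kg.
Tool frame: the origin (TCP) lies at the very end of the fingers, on their centre line; the grasp point (between the pads) lies 19 mm behind it; z points along the fingers, y is the line along which they close (so a half turn about z gives the same grasp; the last joint's range is limited). The gripper opens to 95 mm and grips with 3 to 60 N. Pads are 20 mm wide; open, the fingers measure 119 mm over their backs; the gripper's body (75 mm by 180 mm) begins 59 mm behind the grasp point.
Start: joints at [1.154, 0.491, 1.559, -0, 1.092, -0.106], TCP at [191.121, 595.079, 214.661] pointing down, gripper open.
Joint ranges: [-3.1, 3.1], [-0.84, 2.19], [0.05, 2.79], [-1.13, 4.28], [0.06, 2.93], [-2.69, 2.69]. Speed limits (rad/s): [2.22, 2.22, 2.79, 3.14, 3.14, 3.14].

### API

Orientations are given as [roll, pitch, yaw] about the fixed x, y, z axes, in that order (R = Rz(yaw) Ry(pitch) Rx(roll)).
In Python, from cell import * gives the robot as it stands.
- The arm moves only by the tool jog_arm, never from a script. Its argument "targets" is a list of rows, each an object with "turn": the turn, a rotation vector about the world's x, y, z in degrees, a list of three; "slide": the shift along the world's x, y, z in mm, a list of three; "claw": the opening in per cent of the stroke, from 0 (shut) to 100 (fully open). In form: [{"turn": [wx, wy, wz], "slide": [x, y, z], "claw": claw}, ...]. A call has 1 to 5 rows; each row shifts and turns the commanded pose from where the row before left it; what a row does not reach is not made up. A row lasts 1/8 s, in which the tool goes at most 62.5 mm and 10.7 degrees, less where a joint would pass 70% of its speed; a pose out of reach is approached as far as the arm can. A call with a gripper value outside its range is refused whole. The fingers move at their own pace and stop on an object; the grip force is fixed at half the most. Time passes only in rows, so rows that do not move let the fingers close. It gives the time, the measured TCP pose, the force, the opening and the grip force at its end, in the units of the state.
- state(): the state, without advancing time (a new reading comes with each control period).
- read_camera(name): name is "side" or "top"; returns a dict with "frame" (400x640x3 uint8, blue, green, red), "mtx" (3x3 intrinsics, pixels), "R" (3x3) and "t" (3): a world point X has camera coordinates R X + t. Camera axes: x right, y down, z forward; pixel columns grow to the right and rows downward; lengths in mm; the calibration is good to about 2 mm. A picture is of the moment at which its call begins. There is no depth.
- job_done(): hands the job in; it is judged then, once.
Trained networks look in the newest picture that a camera, given by its name, has taken for a name from the list of things; names that differ only in an ending like _2 or _b are one class to them, and where a whole thing is asked for, a point or a joint stands for the part that bears it (a point fixed in the world has none). Each returns a list of dicts, best first, with "conf" (0 to 1); they miss things now and then, are a little off and sometimes report something else, mostly with a low value. They report only what shows in the picture. A call takes as long as a camera call.
- look_for(query, camera): "xy" ([column, row] in pixels, amid what is visible of it).
The state is a dict: "t": time; "joints": joint angles; "qvel": joint speeds; "tau": joint torques, N m; "eef_pos": TCP position; "tcp_rot": TCP orientation; "ft_force": force on the tool from outside, world axes, zero at the start; "moment": the same for the moment, N m; "opening": opening from 0.0 (shut) to 1.0 (fully open); "grip_force": force on a finger pad.
Only numpy, scipy, OpenCV 4.12 (cv2) and the standard library are available. Lean on these libraries where they do the work, as an engineer would, in place of code of your own. Each camera call takes 0.05 s, during which the arm holds its last target. There are 200 camera calls.

## Working session

There is one attempt and no reset: what is moved stays moved. The work goes in short steps, Python scripts to look and compute and a tool call to move; the robot and the scene stay as the last step left them, time stands still between calls to the robot, and variables do not carry over. Pictures are saved under pics/ and viewed, at most 10 in all, crops included, and the job is handed in when it is done.

Besides the shell and the picture viewer there is one more tool, called after "Call:" by a JSON object that holds its "name" and its "arguments", one argument or row to a line. jog_arm: Moves the arm, as the interface text tells. Its arguments: {"type":"object","properties":{"targets":{"type":"array","items":{"type":"object","properties":{"turn":{"type":"array","items":{"type":"number"}},"slide":{"type":"array","items":{"type":"number"}},"claw":{"type":"number"}}}}},"required":["targets"]}

```bash
mkdir -p pics; python3 - <<'E'
from cell import *
import cv2,numpy as np,pickle
d={}
for c in("top","side"):
    f=read_camera(c);d[c]=f;cv2.imwrite(f"pics/{c}0.png",f["frame"])
    print(c,f["mtx"].tolist(),f["R"].tolist(),f["t"].tolist())
    for q in("bottle","holder","short_bottle","round_bottle"):
        print(q,[(np.round(r["xy"]).tolist(),round(r["conf"],2)) for r in look_for(q,c)])
pickle.dump(d,open("d0.pkl","wb"))
s=state();print(s["t"],s["eef_pos"],s["tcp_rot"],s["ft_force"])
E
```

```text
top [[368.0280563370533, 0.0, 312.1715248151054], [0.0, 368.0280563370533, 195.21470536493203], [0.0, 0.0, 1.0]] [[-0.013024595374322817, -0.99973934240376, -0.01875119104038673], [-0.9888259608766011, 0.01566299385916166, -0.14824941726642274], [0.1485044747197916, 0.016610775823716825, -0.9887722200359056]] [40.56142400665138, 515.12126225394, 680.1192714918282]
bottle [([183.0, 197.0], 0.91)]
holder [([470.0, 200.0], 0.9)]
short_bottle [([283.0, 155.0], 0.57)]
round_bottle [([282.0, 210.0], 0.93)]
side [[374.6468262688859, 0.0, 319.75612124806986], [0.0, 374.6468262688859, 198.08936188116488], [0.0, 0.0, 1.0]] [[0.9620650700168635, -0.2716079499073916, -0.02568895872843886], [-0.15895701329096165, -0.4815239777358432, -0.8618975152482273], [0.221728367556036, 0.8332849335086737, -0.5064313878585927]] [-485.06571068309603, 150.7363231539005, 624.0239380862184]
bottle [([295.0, 148.0], 0.97)]
holder [([382.0, 346.0], 0.92)]
short_bottle [([356.0, 192.0], 0.86)]
round_bottle [([298.0, 195.0], 0.78)]
0.5 [191.10562304 595.056101   214.62583883] [3.14156616e+00 2.84519327e-05 2.83082477e+00] [-0.39353019  0.90435526  0.0148927 ]
```

View pics/top0.png

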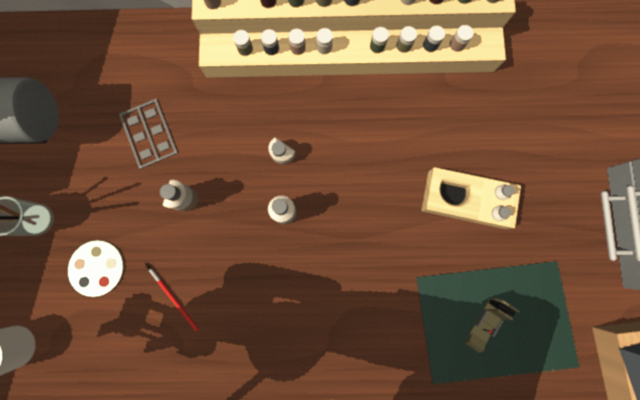

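View pics/side0.png

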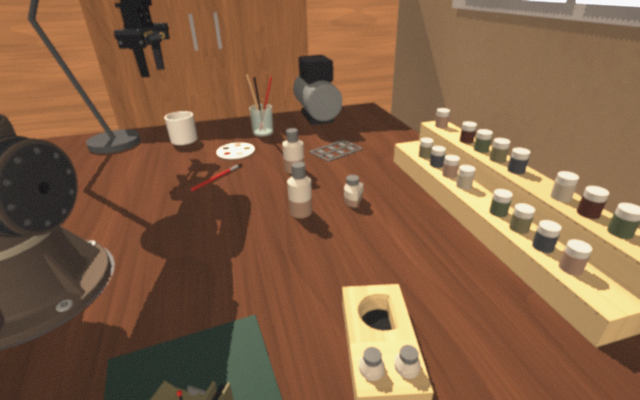

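The top view shows the tall bottle at (183,197), the round one at (282,210), the short one at (282,150), and the holder with its D pocket at (453,190) and pots at (505,192) and (502,212). The side view shows the bottle at (293,148) and the pocket at (376,312). I'll zoom in next.

```bash
python3 - <<'E'
import cv2,numpy as np,pickle
d=pickle.load(open("d0.pkl","rb"))
def crop(c,x,y,w,h,s): return cv2.resize(d[c]["frame"][y:y+h,x:x+w],(w*s,h*s),interpolation=cv2.INTER_CUBIC)
a=np.hstack([crop("top",150,170,50,50,8),crop("side",270,125,50,50,8)])
cv2.imwrite("pics/m1.png",a)
b=np.hstack([crop("top",415,150,114,100,3),crop("side",335,280,100,100,3)])
b=crop("top",418,160,110,75,7)
cv2.imwrite("pics/m2.png",b)
E
```

```text
(no output)
```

View pics/m1.png

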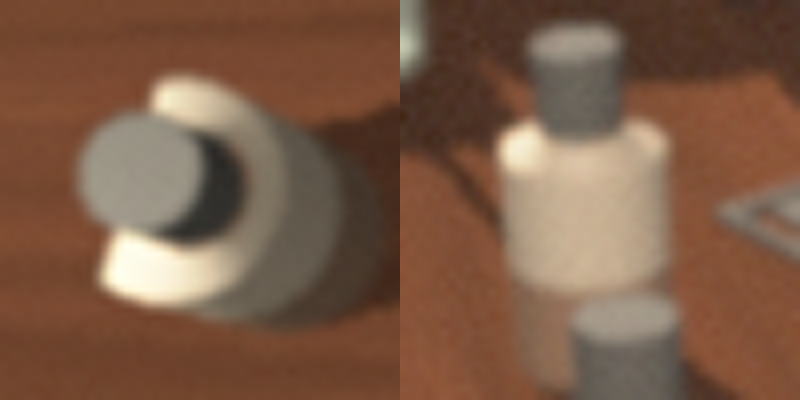

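View pics/m2.png

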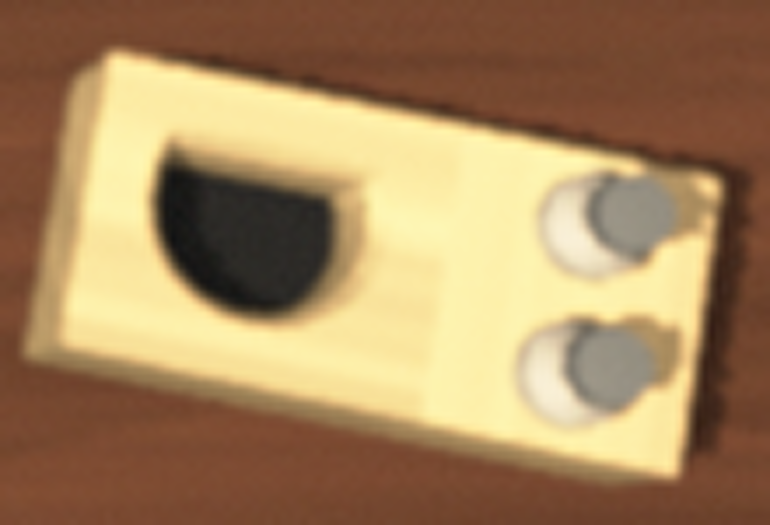

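The crops give the bottle cap top at (167.5,192.0) in top and (291.9,130.6) in side. The bottle's flat edge runs from (169.4,181.3) to (162.9,206.3), so the flat faces left (+y). In the top view the holder corners are (434,167.1), (521.1,185.4), (515.4,228.3) and (426.6,210), with the pocket's flat on the upper (+x) side.

```bash
cat > h.py <<'E'
import cv2,numpy as np,pickle
d=pickle.load(open("d0.pkl","rb"))
P={c:np.array(d[c]["mtx"])@np.c_[d[c]["R"],d[c]["t"]] for c in d}
def tri(a,b):
    X=cv2.triangulatePoints(P["top"],P["side"],np.float64(a),np.float64(b)).ravel();return X[:3]/X[3]
def onz(c,p,z):
    M=P[c];H=np.c_[M[:,0],M[:,1],M[:,2]*z+M[:,3]];v=np.linalg.solve(H,[*p,1]);return v[:2]/v[2]
def proj(c,X):
    v=P[c]@[*X,1];return v[:2]/v[2]
E
python3 - <<'E'
from h import *
np.set_printoptions(precision=1,suppress=True)
print("cams",[-np.array(d[c]["R"]).T@d[c]["t"] for c in d])
print("cap",tri((167.5,192),(291.9,130.6)),onz("top",(167.5,192),113),onz("side",(291.9,130.6),113))
e=[onz("top",p,z) for p in((169.4,181.3),(162.9,206.3)) for z in (75,)]
v=e[1]-e[0];print("flat",e,np.linalg.norm(v),"normal yaw",np.degrees(np.arctan2(v[0],-v[1]))+180, np.mean(e,0))
T=dict(pp=(434,167.1),pm=(521.1,185.4),mm=(515.4,228.3),mp=(426.6,210))
S=dict(pp=(404,285),mp=(343,287),pm=(426,388))
for k in S: print(k,tri(T[k],S[k]))
obj=np.float32([[42,50],[42,-120],[-42,-120],[-42,50]]);im=np.float32([onz("top",p,36) for p in T.values()])
# rigid fit
a=obj-obj.mean(0);b=im-im.mean(0);th=np.arctan2((a[:,0]*b[:,1]-a[:,1]*b[:,0]).sum(),(a*b).sum())
R=np.array([[np.cos(th),-np.sin(th)],[np.sin(th),np.cos(th)]]);o=im.mean(0)-R@obj.mean(0)
print("holder",o,np.degrees(th),im-(obj@R.T+o))
for c in("top","side"):print(c,"pocket proj",proj(c,[*o,36]))
print("short",onz("top",(283,150),50),"round",tri((280,206),(298.5,167)))
E
```

```text
cams [array([408.9,  21.2, 749.6]), array([ 352.3, -579.2,  433.5])]
cap [515.9 287.7 111.4] [514.3 287.1] [516.4 283.6]
flat [array([540.9, 300.4]), array([493.8, 310.4])] 48.18215421801099 normal yaw 77.95466667714508 [517.3 305.4]
pp [ 572.7 -209.4   34.5]
mp [ 485.7 -188.4   37. ]
pm [ 525.  -369.1   43.5]
holder [ 514.5 -247.2] -12.991544 [[ 1.6  0.2]
 [ 0.5 -0.5]
 [-0.8 -0.5]
 [-1.3  0.8]]
top pocket proj [456.1 193.7]
side pocket proj [375.3 312.5]
short [604.6  89. ] round [487.4  88.8 107.7]
```

Call:
{"name": "jog_arm", "arguments": {
  "targets": [
    {"turn": [0, 0, 0], "slide": [15, -45, 0], "claw": 70},
    {"turn": [0, 0, 0], "slide": [15, -45, 0], "claw": 70},
    {"turn": [0, 0, 0], "slide": [25, -45, 0], "claw": 70},
    {"turn": [0, 0, 0], "slide": [35, -40, 0], "claw": 70},
    {"turn": [0, 0, 0], "slide": [40, -35, 0], "claw": 70}
  ]
}}

```text
t: 1.12
eef_pos: [321.8, 383.7, 215.1]
tcp_rot: [3.141, 0.0, 2.831]
ft_force: [0.0, 1.0, -0.8]
opening: 0.698
grip_force: 0.0
```

Call:
{"name": "jog_arm", "arguments": {
  "targets": [
    {"turn": [0, 0, 0], "slide": [45, -30, 0], "claw": 70},
    {"turn": [0, 0, 0], "slide": [45, -25, 0], "claw": 70},
    {"turn": [0, 0, 0], "slide": [45, -20, 0], "claw": 70},
    {"turn": [0, 0, 0], "slide": [40, -20, 0], "claw": 70},
    {"turn": [0, 0, 0], "slide": [0, 0, 0], "claw": 70}
  ]
}}

```text
t: 1.75
eef_pos: [498.3, 288.6, 214.3]
tcp_rot: [3.142, 0.0, 2.828]
ft_force: [-1.2, -0.6, -1.1]
opening: 0.702
grip_force: 0.0
```

Call:
{"name": "jog_arm", "arguments": {
  "targets": [
    {"turn": [0, 0, 0], "slide": [17, -2, -20], "claw": 70},
    {"turn": [0, 0, 0], "slide": [0, 0, -30], "claw": 70},
    {"turn": [0, 0, 0], "slide": [0, 0, -30], "claw": 70},
    {"turn": [0, 0, 0], "slide": [0, 0, 0], "claw": 70}
  ]
}}

```text
t: 2.25
eef_pos: [511.6, 288.2, 133.2]
tcp_rot: [-3.139, -0.003, 2.831]
ft_force: [0.3, -0.4, 0.9]
opening: 0.703
grip_force: 0.0
```

```bash
python3 - <<'E'
from cell import *
import cv2,numpy as np
from h import proj
a=[]
for c,x,y in(("top",130,145),("side",245,85)):
    f=read_camera(c)["frame"];p=proj(c,state()["eef_pos"]);print(c,p)
    a.append(cv2.resize(f[y:y+100,x:x+100],(400,400),interpolation=cv2.INTER_CUBIC))
cv2.imwrite("pics/g1.png",np.hstack(a));print(state()["eef_pos"])
E
```

```text
top [161.52596397 191.08542556]
side [289.52771581 121.2341326 ]
[512.99772455 288.57690523 135.54852745]
```

View pics/g1.png

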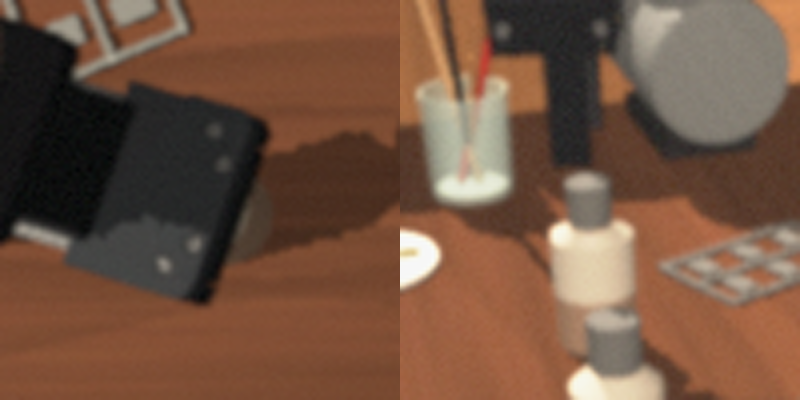

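The side crop shows the fingers just above and centred on the cap, about as projected. The near finger tip is at (572,160) and the cap top at (587,182). I'll go down and close.

Call:
{"name": "jog_arm", "arguments": {
  "targets": [
    {"turn": [0, 0, 0], "slide": [2, -1, -20], "claw": 70},
    {"turn": [0, 0, 0], "slide": [0, 0, -20], "claw": 70},
    {"turn": [0, 0, 0], "slide": [0, 0, -7], "claw": 70},
    {"turn": [0, 0, 0], "slide": [0, 0, 0], "claw": 70},
    {"turn": [0, 0, 0], "slide": [0, 0, 0], "claw": 45}
  ]
}}

```text
t: 2.98
eef_pos: [515.5, 287.3, 88.7]
tcp_rot: [3.141, 0.001, 2.831]
ft_force: [-0.6, -0.6, -0.8]
opening: 0.641
grip_force: 0.0
```

Call:
{"name": "jog_arm", "arguments": {
  "targets": [
    {"turn": [0, 0, 0], "slide": [0, 0, 0], "claw": 40},
    {"turn": [0, 0, 0], "slide": [0, 0, 0], "claw": 35},
    {"turn": [0, 0, 0], "slide": [0, 0, 0], "claw": 28},
    {"turn": [0, 0, 0], "slide": [0, 0, 0], "claw": 10},
    {"turn": [0, 0, 0], "slide": [0, 0, 0], "claw": 10}
  ]
}}

```text
t: 3.6
eef_pos: [515.2, 287.1, 87.7]
tcp_rot: [3.141, 0.0, 2.831]
ft_force: [0.1, -0.8, 1.1]
opening: 0.288
grip_force: 30.0
```

Call:
{"name": "jog_arm", "arguments": {
  "targets": [
    {"turn": [0, 0, 0], "slide": [0, 0, 15], "claw": 0},
    {"turn": [0, 0, 0], "slide": [0, 0, 30], "claw": 0},
    {"turn": [0, 0, 0], "slide": [0, 0, 40], "claw": 0},
    {"turn": [0, 0, 0], "slide": [0, 0, 40], "claw": 0},
    {"turn": [0, 0, 0], "slide": [0, 0, 30], "claw": 0}
  ]
}}

```text
t: 4.22
eef_pos: [515.1, 287.1, 245.5]
tcp_rot: [3.14, 0.001, 2.831]
ft_force: [-0.1, 0.1, -2.1]
opening: 0.29
grip_force: 30.0
```

Call:
{"name": "jog_arm", "arguments": {
  "targets": [
    {"turn": [0, 0, -6], "slide": [0, -25, 0], "claw": 0},
    {"turn": [0, 0, -7], "slide": [0, -40, 0], "claw": 0},
    {"turn": [0, 0, -8], "slide": [0, -40, 0], "claw": 0},
    {"turn": [0, 0, -8], "slide": [0, -40, 0], "claw": 0},
    {"turn": [0, 0, -8], "slide": [0, -40, 0], "claw": 0}
  ]
}}

```text
t: 4.85
eef_pos: [514.9, 100.9, 243.6]
tcp_rot: [3.141, 0.0, 2.181]
ft_force: [0.1, -0.1, -0.9]
opening: 0.288
grip_force: 30.0
```

Call:
{"name": "jog_arm", "arguments": {
  "targets": [
    {"turn": [0, 0, -8], "slide": [0, -40, 0], "claw": 0},
    {"turn": [0, 0, -8], "slide": [0, -40, 0], "claw": 0},
    {"turn": [0, 0, -8], "slide": [0, -40, 0], "claw": 0},
    {"turn": [0, 0, -8], "slide": [0, -40, 0], "claw": 0},
    {"turn": [0, 0, -8], "slide": [0, -40, 0], "claw": 0}
  ]
}}

```text
t: 5.48
eef_pos: [514.9, -99.2, 243.7]
tcp_rot: [3.141, 0.0, 1.482]
ft_force: [0.7, 0.7, -0.6]
opening: 0.29
grip_force: 30.0
```

Call:
{"name": "jog_arm", "arguments": {
  "targets": [
    {"turn": [0, 0, -8], "slide": [0, -40, 0], "claw": 0},
    {"turn": [0, 0, -6], "slide": [0, -40, 0], "claw": 0},
    {"turn": [0, 0, 0], "slide": [0, -40, 0], "claw": 0},
    {"turn": [0, 0, 0], "slide": [0, -25, 0], "claw": 0},
    {"turn": [0, 0, 0], "slide": [0, 0, 0], "claw": 0}
  ]
}}

```text
t: 6.1
eef_pos: [514.8, -244.2, 243.2]
tcp_rot: [3.141, 0.0, 1.24]
ft_force: [-0.3, 0.8, -0.6]
opening: 0.286
grip_force: 30.0
```

Call:
{"name": "jog_arm", "arguments": {
  "targets": [
    {"turn": [0, 0, 0], "slide": [0, -3, -30], "claw": 0},
    {"turn": [0, 0, 0], "slide": [0, 0, -40], "claw": 0},
    {"turn": [0, 0, 0], "slide": [0, 0, -30], "claw": 0},
    {"turn": [0, 0, 0], "slide": [0, 0, -5], "claw": 0},
    {"turn": [0, 0, 0], "slide": [0, 0, 0], "claw": 0}
  ]
}}

```text
t: 6.72
eef_pos: [515.5, -245.6, 138.6]
tcp_rot: [3.141, 0.0, 1.243]
ft_force: [-1.1, -0.0, -1.3]
opening: 0.286
grip_force: 30.0
```

```bash
python3 - <<'E'
from cell import *
import cv2,numpy as np
from h import proj
a=[]
s=state();e=s["eef_pos"];print(e,s["tcp_rot"])
for c,x,y in(("top",405,140),("side",325,240)):
    f=read_camera(c)["frame"]
    k=cv2.resize(f[y:y+120,x:x+120],(400,480),interpolation=cv2.INTER_CUBIC) if 0 else cv2.resize(f[y:y+120,x:x+100],(400,480),interpolation=cv2.INTER_CUBIC)
    a.append(k)
cv2.imwrite("pics/p1.png",np.hstack(a))
# expected bottle underside & pocket corners, in side crop px
b=e[2]-88
def D(o,th,z,m=0):
    R=np.array([[np.cos(th),-np.sin(th)],[np.sin(th),np.cos(th)]])
    return {n:np.round(4*(proj("side",[*(R@q+o),z])-(325,240)))+[400,0] for n,q in dict(f1=(18+m,24+m),f2=(18+m,-24-m),back=(-18-m,0)).items()}
t=np.radians(-13)
print("bottle",D(e[:2],t,b)); print("pocket",D(np.array([514.5,-247.2]),t,36,8))
E
```

```text
[ 515.51549178 -245.61853014  138.63082358] [3.14075634e+00 1.16106359e-04 1.24300963e+00]
bottle {'f1': array([643., 202.]), 'f2': array([672., 308.]), 'back': array([551., 258.])}
pocket {'f1': array([657., 218.]), 'f2': array([698., 361.]), 'back': array([526., 294.])}
```

View pics/p1.png

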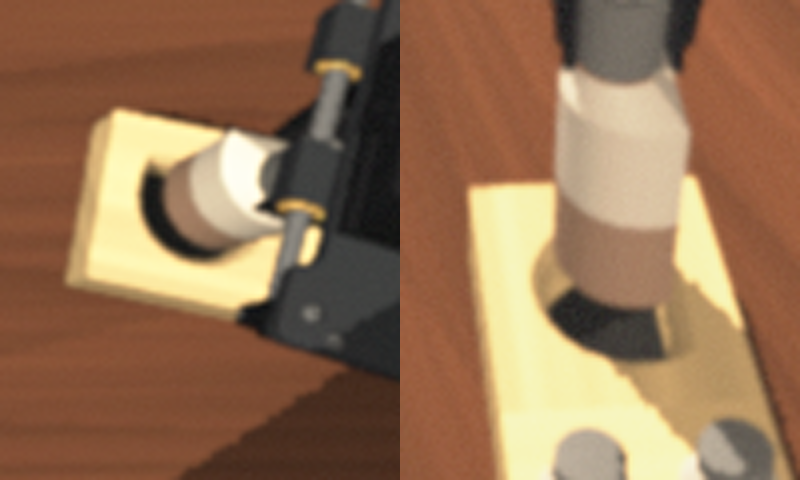

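The bottle hangs over the pocket with its flat on the +x side: top crop flat edge (230,130)–(280,148), side crop shoulder edge (665,68)–(690,130). It looks a few degrees off in yaw, so I'll check that.

```bash
python3 - <<'E'
from h import *
np.set_printoptions(precision=1,suppress=True)
t=np.radians
for th in(-9,-13,-17,-21):
    R=np.array([[np.cos(t(th)),-np.sin(t(th))],[np.sin(t(th)),np.cos(t(th))]])
    for c,o in(("top",(405,140)),("side",(325,240))):
        off=[0,0] if c=="top" else [400,0]
        print(th,c,[4*(proj(c,[*(R@q+[515.5,-245.6]),z])-o)+off for q,z in(((18,24),125.6),((18,-24),125.6),((18,-24),50.6))])
for c,p,q in(("top",(462.5,172.5),(475,177)),("side",(391.25,257),(397.5,272.5))):
    v=onz(c,q,125.6)-onz(c,p,125.6);print(c,onz(c,p,125.6),onz(c,q,125.6),np.degrees(np.arctan2(v[0],-v[1])))
E
```

```text
-9 top [array([224.7, 132.2]), array([337.5, 147.6]), array([265.8, 178.5])]
-9 side [array([651.2,  31.2]), array([694.8, 129.2]), array([676.2, 304.2])]
-13 top [array([228.1, 129. ]), array([340. , 151.9]), array([268. , 182.4])]
-13 side [array([657.2,  33.2]), array([690.4, 132.4]), array([672.1, 307.6])]
-17 top [array([231.8, 125.9]), array([342.2, 156.3]), array([270. , 186.4])]
-17 side [array([662.9,  35.5]), array([685.7, 135.4]), array([667.7, 310.8])]
-21 top [array([235.6, 123.2]), array([344.1, 160.8]), array([271.7, 190.4])]
-21 side [array([668.5,  37.9]), array([680.5, 138.2]), array([662.9, 313.7])]
top [ 538. -227.] [ 529.7 -247.7] -21.686449926363572
side [ 533.3 -243.2] [ 528. -272.] -10.426476359566534
```

The visible corners match a yaw of -13°, so it lines up. Lowering.

Call:
{"name": "jog_arm", "arguments": {
  "targets": [
    {"turn": [0, 0, 0], "slide": [-1, -1.5, -8], "claw": 0},
    {"turn": [0, 0, 0], "slide": [0, 0, -8], "claw": 0},
    {"turn": [0, 0, 0], "slide": [0, 0, -8], "claw": 0},
    {"turn": [0, 0, 0], "slide": [0, 0, -5], "claw": 0},
    {"turn": [0, 0, 0], "slide": [0, 0, 0], "claw": 0}
  ]
}}

```text
t: 7.45
eef_pos: [514.0, -247.3, 108.2]
tcp_rot: [-3.141, -0.0, 1.242]
ft_force: [-0.0, 0.5, -0.9]
opening: 0.286
grip_force: 30.0
```

Call:
{"name": "jog_arm", "arguments": {
  "targets": [
    {"turn": [0, 0, 0], "slide": [0, 0, -5], "claw": 0},
    {"turn": [0, 0, 0], "slide": [0, 0, -3], "claw": 0},
    {"turn": [0, 0, 0], "slide": [0, 0, -2], "claw": 0},
    {"turn": [0, 0, 0], "slide": [0, 0, -1], "claw": 0},
    {"turn": [0, 0, 0], "slide": [0, 0, 0], "claw": 0}
  ]
}}

```text
t: 8.07
eef_pos: [514.1, -247.4, 97.6]
tcp_rot: [3.142, 0.0, 1.243]
ft_force: [0.8, -0.5, -1.8]
opening: 0.292
grip_force: 30.0
```

Call:
{"name": "jog_arm", "arguments": {
  "targets": [
    {"turn": [0, 0, 0], "slide": [0, 0, -0.5], "claw": 0},
    {"turn": [0, 0, 0], "slide": [0, 0, 0], "claw": 0}
  ]
}}

```text
t: 8.32
eef_pos: [514.1, -247.4, 97.2]
tcp_rot: [3.141, 0.0, 1.243]
ft_force: [0.1, 0.8, -0.7]
opening: 0.284
grip_force: 30.0
```

Call:
{"name": "jog_arm", "arguments": {
  "targets": [
    {"turn": [0, 0, 0], "slide": [0, 0, -0.7], "claw": 0},
    {"turn": [0, 0, 0], "slide": [0, 0, 0], "claw": 0}
  ]
}}

```text
t: 8.57
eef_pos: [514.1, -247.4, 96.4]
tcp_rot: [3.142, 0.0, 1.243]
ft_force: [1.0, 1.2, -0.9]
opening: 0.287
grip_force: 30.0
```

Call:
{"name": "jog_arm", "arguments": {
  "targets": [
    {"turn": [0, 0, 0], "slide": [0, 0, -0.7], "claw": 0},
    {"turn": [0, 0, 0], "slide": [0, 0, 0], "claw": 0}
  ]
}}

```text
t: 8.82
eef_pos: [514.1, -247.4, 95.7]
tcp_rot: [3.142, 0.0, 1.242]
ft_force: [0.6, -0.0, -0.2]
opening: 0.291
grip_force: 30.0
```

Call:
{"name": "jog_arm", "arguments": {
  "targets": [
    {"turn": [0, 0, 0], "slide": [0, 0, -0.7], "claw": 0},
    {"turn": [0, 0, 0], "slide": [0, 0, 0], "claw": 0}
  ]
}}

```text
t: 9.07
eef_pos: [514.2, -247.5, 95.7]
tcp_rot: [3.141, 0.0, 1.243]
ft_force: [-1.4, 0.6, 6.7]
opening: 0.288
grip_force: 30.0
```

Contact with the floor shows as 6.7 N at the expected height. Releasing gently, then going straight up.

Call:
{"name": "jog_arm", "arguments": {
  "targets": [
    {"turn": [0, 0, 0], "slide": [0, 0, 0.3], "claw": 32},
    {"turn": [0, 0, 0], "slide": [0, 0, 0], "claw": 40},
    {"turn": [0, 0, 0], "slide": [0, 0, 0], "claw": 55},
    {"turn": [0, 0, 0], "slide": [0, 0, 0], "claw": 65},
    {"turn": [0, 0, 0], "slide": [0, 0, 0], "claw": 65}
  ]
}}

```text
t: 9.7
eef_pos: [514.1, -247.4, 95.3]
tcp_rot: [3.142, 0.0, 1.243]
ft_force: [0.8, -0.7, 0.1]
opening: 0.628
grip_force: 0.0
```

Call:
{"name": "jog_arm", "arguments": {
  "targets": [
    {"turn": [0, 0, 0], "slide": [0, 0, 10], "claw": 65},
    {"turn": [0, 0, 0], "slide": [0, 0, 20], "claw": 65},
    {"turn": [0, 0, 0], "slide": [0, 0, 40], "claw": 65},
    {"turn": [0, 0, 0], "slide": [0, 0, 40], "claw": 65},
    {"turn": [0, 0, 0], "slide": [0, 40, 30], "claw": 65}
  ]
}}

```text
t: 10.32
eef_pos: [514.3, -208.5, 237.6]
tcp_rot: [3.139, 0.001, 1.24]
ft_force: [1.5, -0.1, 0.0]
opening: 0.65
grip_force: 0.0
```

Call:
{"name": "jog_arm", "arguments": {
  "targets": [
    {"turn": [0, 0, 0], "slide": [0, 40, 0], "claw": 65},
    {"turn": [0, 0, 0], "slide": [0, 40, 0], "claw": 65},
    {"turn": [0, 0, 0], "slide": [0, 40, 0], "claw": 65},
    {"turn": [0, 0, 0], "slide": [0, 30, 0], "claw": 65},
    {"turn": [0, 0, 0], "slide": [0, 0, 0], "claw": 65}
  ]
}}

```text
t: 10.95
eef_pos: [514.0, -56.0, 236.1]
tcp_rot: [3.141, -0.0, 1.245]
ft_force: [0.4, -0.6, -0.2]
opening: 0.65
grip_force: 0.0
```

```bash
python3 - <<'E'
from cell import *
import cv2,numpy as np
a=[]
for c,x,y in(("top",405,140),("side",325,240)):
    f=read_camera(c)["frame"];a.append(cv2.resize(f[y:y+120,x:x+100],(400,480),interpolation=cv2.INTER_CUBIC))
    for q in("short_bottle","round_bottle"):print(c,q,[(np.round(r["xy"]),round(r["conf"],2)) for r in look_for(q,c)])
cv2.imwrite("pics/f1.png",np.hstack(a))
E
```

```text
top short_bottle []
top round_bottle [(array([283., 210.]), 0.94)]
side short_bottle [(array([354., 194.]), 0.69)]
side round_bottle [(array([301., 193.]), 0.64)]
```

View pics/f1.png

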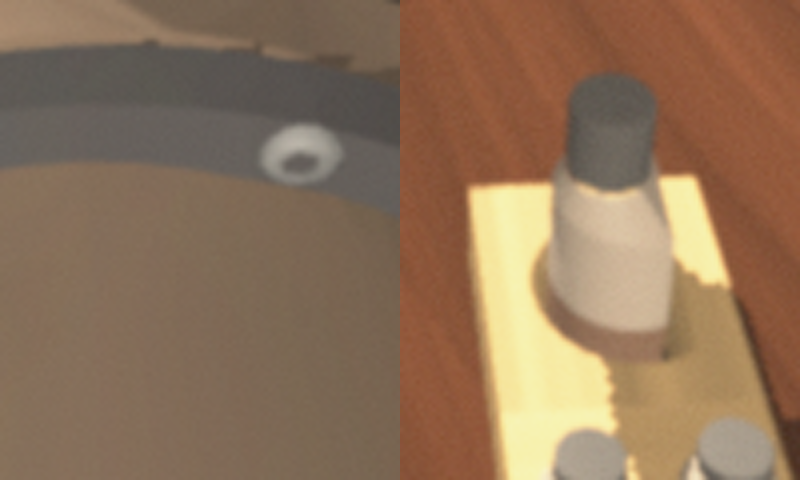

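The side crop shows the bottle upright in the pocket, with its cap at (612,90) and its flat towards the flat wall. The arm blocks the top view. Both bystanders are still in place and the gripper is clear, so I'm handing in.

```bash
python3 -c "
from cell import *
print(job_done())"
```

```text
the job is handed in; nothing more can be done
None
```

The tall bottle is standing upright in the D-shaped pocket with its flat on the pocket's flat side; it was set down and released, the bystander bottles were left alone, and the job was handed in at about 11 s of the 48 s allowed.

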